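Set out the donated tableware on the display rack in reverse order

TASK

Move the four donated things (pepper mill, jar, tin and candlestick) from the black intake tray to the dark wooden display rack, one to a bay, in reverse order, so that customers across the counter read the row as we do: what stands leftmost on the tray (seen from the robot) goes in the rightmost bay, the next in the bay beside it, and so on. Stand each upright in the middle of its bay, on the round cork mark; keep the things upright, do not drop or knock them, and leave the sanitiser bottle on the rack standing where it is.

Things in the scene. Friction and masses are not known exactly. Their poses are not given: they have to be found in the camera images.
- mill_mid (a point): Wooden pepper mill, round, 96 mm tall: foot 52 mm across, straight wooden body 40 mm across from 26 to 66 mm up, steel cap 39 mm across above that, ending in a small knob. This point is on its axis 48 mm above its foot. z along its axis, up. About 0.18 kg.
- jar_mid (a point): White ceramic jar with a cork lid, round, 76 mm tall: straight body 56 mm across from 6 to 52 mm up, lid 50 mm with a small knob. This point is on its axis 38 mm above its foot. z up. About 0.22 kg.
- tin_mid (a point): Plain bare-metal tin, round, 56 mm tall, 50 mm across (lid, the top 12 mm, 52 mm): the shortest of the four. This point is on its axis 28 mm above its foot. z up. About 0.12 kg.
- candle_mid (a point): Brass candlestick, round, 86 mm tall: foot 56 mm across and 7 mm thick, straight stem 26 mm across from 22 mm up to the top, with a dark candle hole. This point is on its axis, on the stem, 43 mm above its foot. z up. About 0.22 kg.
- pad_mill: Thin grey felt pad, square, 78 mm, stuck on the black tray under the pepper mill; never moves. Origin at its centre on the tray's top, 10 mm above the counter, where the thing's foot stands (the pad adds no height). Its y runs along the row, to the left. The pads stand in one row 90 mm apart, in changing order; the flat tray has 12 mm lips only at the row's ends, 50 mm or more from pad centres.
- pad_jar: Thin grey felt pad, round, 82 mm across, stuck on the black tray under the jar; never moves. Origin at its centre on the tray's top, 10 mm above the counter, where the thing's foot stands (the pad adds no height). Its y runs along the row, to the left. The pads stand in one row 90 mm apart, in changing order; the flat tray has 12 mm lips only at the row's ends, 50 mm or more from pad centres.
- pad_tin: Thin grey felt pad, oblong, 70 mm along the row and 96 mm across it, stuck on the black tray under the tin; never moves. Origin at its centre on the tray's top, 10 mm above the counter, where the thing's foot stands (the pad adds no height). Its y runs along the row, to the left. The pads stand in one row 90 mm apart, in changing order; the flat tray has 12 mm lips only at the row's ends, 50 mm or more from pad centres.
- pad_candle: Thin grey felt pad, a 60 mm square set cornerwise, stuck on the black tray under the candlestick; never moves. Origin at its centre on the tray's top, 10 mm above the counter, where the thing's foot stands (the pad adds no height). Its y runs along the row, to the left. The pads stand in one row 90 mm apart, in changing order; the flat tray has 12 mm lips only at the row's ends, 50 mm or more from pad centres.
- rack: Fixed dark wood rack, 120 mm deep. Origin under its four bays' middle, on the counter; x away from the robot, y left (within 7 deg). Bay floors z = 16 mm; centres, marked by flush 60 mm cork discs, x = 0, y = -135 (rightmost), -45, 45, 135 mm. 6 mm dividers, 12 mm high above the floor, at y = 0, 90, 180, -90, -180; open front and back. The board extends to the right under the sanitiser.
- sanitiser: Hand sanitiser pump bottle, clear with white filling and white pump, 58 mm across, 175 mm tall, standing on the display rack's right-hand end, about 115 mm from the centre of the rightmost bay. Origin at the centre of its foot. A bystander: leave it standing.
Mind the look-alikes: they are no part of the job. Leave any orange look-alike of the part that bears mill_mid alone.

How it is judged:
At the end, for the whole second after the job is handed in: Each thing stands released, upright (0.1 rad) and at rest on the rack floor in the bay mirroring its place on the tray (leftmost in the rightmost bay, and so on), within 14 mm of the bay centre along and across the rack; the sanitiser is upright, within 30 mm of its start (((y of mill_mid in the frame of rack between -0.149 and -0.121 m and y of pad_mill in the frame of pad_jar above 0 m and y of pad_mill in the frame of pad_tin above 0 m and y of pad_mill in the frame of pad_candle above 0 m) or (y of mill_mid in the frame of rack between -0.059 and -0.031 m and y of pad_jar in the frame of pad_mill above 0 m and y of pad_mill in the frame of pad_tin above 0 m and y of pad_mill in the frame of pad_candle above 0 m) or (y of mill_mid in the frame of rack between -0.059 and -0.031 m and y of pad_mill in the frame of pad_jar above 0 m and y of pad_tin in the frame of pad_mill above 0 m and y of pad_mill in the frame of pad_candle above 0 m) or (y of mill_mid in the frame of rack between -0.059 and -0.031 m and y of pad_mill in the frame of pad_jar above 0 m and y of pad_mill in the frame of pad_tin above 0 m and y of pad_candle in the frame of pad_mill above 0 m) or (y of mill_mid in the frame of rack between 0.031 and 0.059 m and y of each of pad_jar, pad_tin in the frame of pad_mill above 0 m and y of pad_mill in the frame of pad_candle above 0 m) or (y of mill_mid in the frame of rack between 0.031 and 0.059 m and y of each of pad_jar, pad_candle in the frame of pad_mill above 0 m and y of pad_mill in the frame of pad_tin above 0 m) or (y of mill_mid in the frame of rack between 0.031 and 0.059 m and y of pad_mill in the frame of pad_jar above 0 m and y of each of pad_tin, pad_candle in the frame of pad_mill above 0 m) or (y of mill_mid in the frame of rack between 0.121 and 0.149 m and y of each of pad_jar, pad_tin, pad_candle in the frame of pad_mill above 0 m)) and x of mill_mid in the frame of rack between -0.014 and 0.014 m and z of mill_mid in the frame of rack between 0.058 and 0.07 m and angle between each of mill_mid, jar_mid, tin_mid, candle_mid's own z axis and vertical below 0.1 rad and linear speed of each of mill, jar, tin, candle below 0.03 m/s and angular speed of each of mill, jar, tin, candle below 0.4 rad/s and ((y of jar_mid in the frame of rack between -0.149 and -0.121 m and y of pad_jar in the frame of pad_mill above 0 m and y of pad_jar in the frame of pad_tin above 0 m and y of pad_jar in the frame of pad_candle above 0 m) or (y of jar_mid in the frame of rack between -0.059 and -0.031 m and y of pad_mill in the frame of pad_jar above 0 m and y of pad_jar in the frame of pad_tin above 0 m and y of pad_jar in the frame of pad_candle above 0 m) or (y of jar_mid in the frame of rack between -0.059 and -0.031 m and y of pad_jar in the frame of pad_mill above 0 m and y of pad_tin in the frame of pad_jar above 0 m and y of pad_jar in the frame of pad_candle above 0 m) or (y of jar_mid in the frame of rack between -0.059 and -0.031 m and y of pad_jar in the frame of pad_mill above 0 m and y of pad_jar in the frame of pad_tin above 0 m and y of pad_candle in the frame of pad_jar above 0 m) or (y of jar_mid in the frame of rack between 0.031 and 0.059 m and y of each of pad_mill, pad_tin in the frame of pad_jar above 0 m and y of pad_jar in the frame of pad_candle above 0 m) or (y of jar_mid in the frame of rack between 0.031 and 0.059 m and y of each of pad_mill, pad_candle in the frame of pad_jar above 0 m and y of pad_jar in the frame of pad_tin above 0 m) or (y of jar_mid in the frame of rack between 0.031 and 0.059 m and y of pad_jar in the frame of pad_mill above 0 m and y of each of pad_tin, pad_candle in the frame of pad_jar above 0 m) or (y of jar_mid in the frame of rack between 0.121 and 0.149 m and y of each of pad_mill, pad_tin, pad_candle in the frame of pad_jar above 0 m)) and x of jar_mid in the frame of rack between -0.014 and 0.014 m and z of jar_mid in the frame of rack between 0.048 and 0.06 m and ((y of tin_mid in the frame of rack between -0.149 and -0.121 m and y of pad_tin in the frame of pad_mill above 0 m and y of pad_tin in the frame of pad_jar above 0 m and y of pad_tin in the frame of pad_candle above 0 m) or (y of tin_mid in the frame of rack between -0.059 and -0.031 m and y of pad_mill in the frame of pad_tin above 0 m and y of pad_tin in the frame of pad_jar above 0 m and y of pad_tin in the frame of pad_candle above 0 m) or (y of tin_mid in the frame of rack between -0.059 and -0.031 m and y of pad_tin in the frame of pad_mill above 0 m and y of pad_jar in the frame of pad_tin above 0 m and y of pad_tin in the frame of pad_candle above 0 m) or (y of tin_mid in the frame of rack between -0.059 and -0.031 m and y of pad_tin in the frame of pad_mill above 0 m and y of pad_tin in the frame of pad_jar above 0 m and y of pad_candle in the frame of pad_tin above 0 m) or (y of tin_mid in the frame of rack between 0.031 and 0.059 m and y of each of pad_mill, pad_jar in the frame of pad_tin above 0 m and y of pad_tin in the frame of pad_candle above 0 m) or (y of tin_mid in the frame of rack between 0.031 and 0.059 m and y of each of pad_mill, pad_candle in the frame of pad_tin above 0 m and y of pad_tin in the frame of pad_jar above 0 m) or (y of tin_mid in the frame of rack between 0.031 and 0.059 m and y of pad_tin in the frame of pad_mill above 0 m and y of each of pad_jar, pad_candle in the frame of pad_tin above 0 m) or (y of tin_mid in the frame of rack between 0.121 and 0.149 m and y of each of pad_mill, pad_jar, pad_candle in the frame of pad_tin above 0 m)) and x of tin_mid in the frame of rack between -0.014 and 0.014 m and z of tin_mid in the frame of rack between 0.038 and 0.05 m and ((y of candle_mid in the frame of rack between -0.149 and -0.121 m and y of pad_candle in the frame of pad_mill above 0 m and y of pad_candle in the frame of pad_jar above 0 m and y of pad_candle in the frame of pad_tin above 0 m) or (y of candle_mid in the frame of rack between -0.059 and -0.031 m and y of pad_mill in the frame of pad_candle above 0 m and y of pad_candle in the frame of pad_jar above 0 m and y of pad_candle in the frame of pad_tin above 0 m) or (y of candle_mid in the frame of rack between -0.059 and -0.031 m and y of pad_candle in the frame of pad_mill above 0 m and y of pad_jar in the frame of pad_candle above 0 m and y of pad_candle in the frame of pad_tin above 0 m) or (y of candle_mid in the frame of rack between -0.059 and -0.031 m and y of pad_candle in the frame of pad_mill above 0 m and y of pad_candle in the frame of pad_jar above 0 m and y of pad_tin in the frame of pad_candle above 0 m) or (y of candle_mid in the frame of rack between 0.031 and 0.059 m and y of each of pad_mill, pad_jar in the frame of pad_candle above 0 m and y of pad_candle in the frame of pad_tin above 0 m) or (y of candle_mid in the frame of rack between 0.031 and 0.059 m and y of each of pad_mill, pad_tin in the frame of pad_candle above 0 m and y of pad_candle in the frame of pad_jar above 0 m) or (y of candle_mid in the frame of rack between 0.031 and 0.059 m and y of pad_candle in the frame of pad_mill above 0 m and y of each of pad_jar, pad_tin in the frame of pad_candle above 0 m) or (y of candle_mid in the frame of rack between 0.121 and 0.149 m and y of each of pad_mill, pad_jar, pad_tin in the frame of pad_candle above 0 m)) and x of candle_mid in the frame of rack between -0.014 and 0.014 m and z of candle_mid in the frame of rack between 0.053 and 0.065 m and distance of sanitiser from where it was at the start of the episode below 0.03 m and angle between sanitiser's own z axis and vertical below 0.15 rad); the robot touches nothing.
It fails at once if one of the four things is tipped over or tilted far (more than 40 degrees) (angle between any of mill_mid, jar_mid, tin_mid, candle_mid's own z axis and vertical above 0.7 rad).
It fails at once if one of the four things is dropped or knocked (moves faster than 0.6 m/s while the fingers do not hold it) ((contact force between the fingers and mill below 0.05 N and linear speed of mill above 0.6 m/s) or (contact force between the fingers and jar below 0.05 N and linear speed of jar above 0.6 m/s) or (contact force between the fingers and tin below 0.05 N and linear speed of tin above 0.6 m/s) or (contact force between the fingers and candle below 0.05 N and linear speed of candle above 0.6 m/s)).
It fails at once if the sanitiser bottle is pushed away (more than 30 mm) or knocked over (distance of sanitiser from where it was at the start of the episode above 0.03 m or angle between sanitiser's own z axis and vertical above 0.3 rad).
It also fails if it takes over 106 s, if anything falls off the work surface, if the arm or the gripper's body presses on something with over 40 N, if the wrist force passes 120 N, or if a joint passes its speed limit or range.

ROBOT

A 6-joint arm with a two-finger parallel gripper is mounted at the origin on the work surface. World frame = base frame: x ahead of the robot, y to its left, z up, the work surface at z = 0. Lengths are in m, angles in rad, forces in N, time in s.
With the tool pointing down it reaches from about 0.4 to 0.825 m from the base axis. Payload 7 kg.
Tool frame: the origin (TCP) lies on the centre line of the jaws, within the pads' length; the fingertips stand tip_reach ahead of it and the grasp point (between the pads) is the TCP (tip_reach is the distance from the TCP to the fingertips, in m); z points along the fingers, y is the line along which they close (so a half turn about z gives the same grasp; the last joint's range is limited). The gripper opens to 88 mm and grips with 3 to 60 N. Pads are 19 mm wide; open, the fingers measure 130 mm over their backs; the gripper's body (78 mm by 193 mm) begins 47 mm behind the grasp point.
Start: joints at [-1.029, 0.359, 0.012, 0, -1.224, -0.288], TCP at [0.169, -0.653, 0.246] pointing down, gripper open.
Joint ranges: [-3.07, 3.07], [-1.43, 2.12], [-1.02, 1.25], [-3.03, 1.67], [-3.05, -0], [-3.03, 3.03]. Speed limits (rad/s): [2.39, 2.39, 3.01, 3.14, 3.14, 3.14].

INTERFACE

Orientations are given as [roll, pitch, yaw] about the fixed x, y, z axes, in that order (R = Rz(yaw) Ry(pitch) Rx(roll)).
In Python, from station import get_state, grab_frame, calibration, job_done, find_in, mark_of, tip_reach gives the robot as it stands.
- The arm moves only by the shell command python3 -m handwheel 'ROWS' [OPENING] [FORCE]. ROWS is JSON, a list of rows, each an object with "delta_pos": the shift along the world's x, y, z in units of 30 mm (1.0 is 30 mm), a list of three; "dr": the turn, a rotation vector about the world's x, y, z in degrees, a list of three. In form: [{"delta_pos": [tx, ty, tz], "dr": [rx, ry, rz]}, ...]. A call has 1 to 10 rows; each row shifts and turns the commanded pose from where the row before left it; what a row does not reach is not made up. A row lasts 1/10 s, in which the tool goes at most 50 mm and 8.59 degrees, less where a joint would pass 70% of its speed; a pose out of reach is approached as far as the arm can. A call is refused whole if a number of a shift passes 1 or a number of a turn 8.59, either way. A call with a gripper value outside its range is refused whole. OPENING is the closure, from -1 (fully open) to 1 (shut), set as the call begins (- or left out, the last holds). The fingers move at their own pace and stop on an object; FORCE is the grip in N (left out, the last holds). Time passes only in rows, so rows that do not move let the fingers close. It gives the time, the measured TCP pose, the force, the opening and the grip force at its end, in the units of the state.
- get_state(): the state, without advancing time (a new reading comes with each control period).
- grab_frame(name): name is "scene" or "top"; returns the picture (384x512x3 uint8, red, green, blue); there is no depth.
- calibration(name): a dict with "fx", "fy", "cx", "cy" (pixels), "extrinsics" (4x4, takes a point from world to camera coordinates). Camera axes: x right, y down, z forward; pixel columns grow to the right and rows downward; lengths in m; the calibration is good to about 2 mm. A picture is of the moment at which its call begins. calibration takes no time and is no camera call.
- job_done(): hands the job in; it is judged then, once.
Trained networks look in the newest picture that a camera, given by its name, has taken for a name from the list of things; names that differ only in an ending like _2 or _b are one class to them, and where a whole thing is asked for, a point or a joint stands for the part that bears it (a point fixed in the world has none). Each returns a list of dicts, best first, with "conf" (0 to 1); they miss things now and then, are a little off and sometimes report something else, mostly with a low value. They report only what shows in the picture. A call takes as long as a camera call. They do not tell look-alikes from the thing itself.
- find_in(camera, query): "location" ([column, row] in pixels, amid what is visible of it).
- mark_of(camera, query): "location" ([column, row] in pixels: a listed point, or the origin of a listed thing).
The state is a dict: "t": time; "q": joint angles; "qd": joint speeds; "joint_efforts": joint torques, N m; "eef_pos": TCP position; "ee_rot": TCP orientation; "force": force on the tool from outside, world axes, zero at the start; "moment": the same for the moment, N m; "width": finger opening in m; "gripper_force": force on a finger pad.
Only numpy, scipy, OpenCV 4.12 (cv2) and the standard library are available. Lean on these libraries where they do the work, as an engineer would, in place of code of your own. Each camera call takes 0.05 s, during which the arm holds its last target. There are 200 camera calls.

## Working session

There is one attempt and no reset: what is moved stays moved. The work goes in short steps, Python scripts to look and compute and a shell command to move; the robot and the scene stay as the last step left them, time stands still between calls to the robot, and variables do not carry over. Pictures are saved under pics/ and viewed, at most 14 in all, crops included, and the job is handed in when it is done.

```bash
ls; mkdir -p pics; cat > h.py <<'E'
import numpy as np, cv2
from station import *
def px2w(cam,uv,z):
    c=calibration(cam);E=np.array(c["extrinsics"]);R,t=E[:3,:3],E[:3,3]
    d=R.T@np.array([(uv[0]-c["cx"])/c["fx"],(uv[1]-c["cy"])/c["fy"],1]);o=-R.T@t
    return o+d*(z-o[2])/d[2]
def w2px(cam,p):
    c=calibration(cam);E=np.array(c["extrinsics"]);q=E[:3,:3]@np.array(p)+E[:3,3]
    return np.array([c["fx"]*q[0]/q[2]+c["cx"],c["fy"]*q[1]/q[2]+c["cy"]])
def save(cam,name):
    f=grab_frame(cam);cv2.imwrite(f"pics/{name}.png",f[:,:,::-1]);return f
E
python3 - <<'E'
from h import *
s=get_state();print(s["t"],s["eef_pos"],s["ee_rot"],s["width"],tip_reach)
for c in("top","scene"):
    save(c,c+"0"); E=np.array(calibration(c)["extrinsics"]);print(c,-E[:3,:3].T@E[:3,3])
Z=dict(mill_mid=.058,jar_mid=.048,tin_mid=.038,candle_mid=.053,pad_mill=.01,pad_jar=.01,pad_tin=.01,pad_candle=.01,rack=0,sanitiser=.016)
for c in("top","scene"):
  for n,z in Z.items():
    for r in mark_of(c,n)[:3]: print(c,n,round(r["conf"],2),np.round(r["location"]),np.round(px2w(c,r["location"],z)[:2],3))
E
```

```text
pics
0.0 [ 0.16936527 -0.6529382   0.24464119] [ 3.13997575e+00 -1.06152250e-04 -2.88786365e+00] 0.08788752984818521 0.019
top [ 0.39085521 -0.06189648  0.85848343]
scene [ 0.78983815 -0.64231728  0.47222954]
top mill_mid 0.9 [312. 200.] [ 0.476 -0.202]
top mill_mid 0.72 [371. 182.] [ 0.512 -0.32 ]
top mill_mid 0.59 [374. 228.] [ 0.423 -0.321]
top jar_mid 0.85 [269. 206.] [ 0.466 -0.117]
top tin_mid 0.76 [223. 210.] [ 0.459 -0.027]
top tin_mid 0.4 [266. 205.] [ 0.469 -0.113]
top candle_mid 0.89 [177. 214.] [0.451 0.064]
top candle_mid 0.2 [222. 212.] [ 0.454 -0.025]
top pad_mill 0.87 [310. 211.] [ 0.46  -0.206]
top pad_jar 0.57 [269. 209.] [ 0.463 -0.12 ]
top pad_tin 0.56 [221. 215.] [ 0.452 -0.021]
top pad_candle 0.71 [175. 212.] [0.458 0.074]
top rack 0.81 [192. 130.] [0.635 0.043]
top sanitiser 0.71 [305. 127.] [ 0.637 -0.199]
top sanitiser 0.65 [220. 213.] [ 0.456 -0.019]
scene mill_mid 0.93 [204. 218.] [ 0.464 -0.196]
scene mill_mid 0.92 [184. 278.] [ 0.517 -0.327]
scene mill_mid 0.89 [138. 254.] [ 0.427 -0.32 ]
scene jar_mid 0.57 [227. 200.] [ 0.463 -0.116]
scene tin_mid 0.74 [245. 182.] [ 0.455 -0.033]
scene tin_mid 0.55 [250. 192.] [ 0.482 -0.06 ]
scene candle_mid 0.89 [270. 159.] [0.469 0.058]
scene candle_mid 0.56 [226. 200.] [ 0.467 -0.126]
scene pad_mill 0.59 [203. 238.] [ 0.459 -0.196]
scene pad_jar 0.54 [230. 215.] [ 0.465 -0.112]
scene pad_tin 0.88 [248. 193.] [ 0.46  -0.026]
scene pad_candle 0.61 [266. 170.] [0.452 0.078]
scene pad_candle 0.47 [204. 240.] [ 0.463 -0.2  ]
scene rack 0.7 [267. 170.] [0.446 0.093]
scene rack 0.69 [336. 200.] [0.631 0.048]
scene sanitiser 0.56 [295. 273.] [ 0.64  -0.204]
```

```bash
python3 - <<'E'
import cv2
for c in("top","scene"):
    i=cv2.imread(f"pics/{c}0.png");i=i[60:320,60:460] if c=="top" else i[80:340,60:460]
    cv2.imwrite(f"pics/{c}0c.png",cv2.resize(i,(800,520),interpolation=cv2.INTER_CUBIC))
E
```

```text
(no output)
```

View pics/top0c.png

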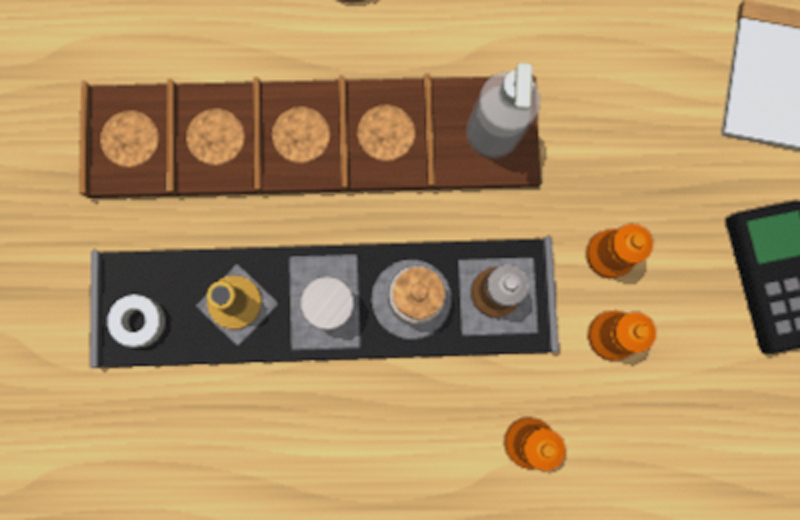

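View pics/scene0c.png

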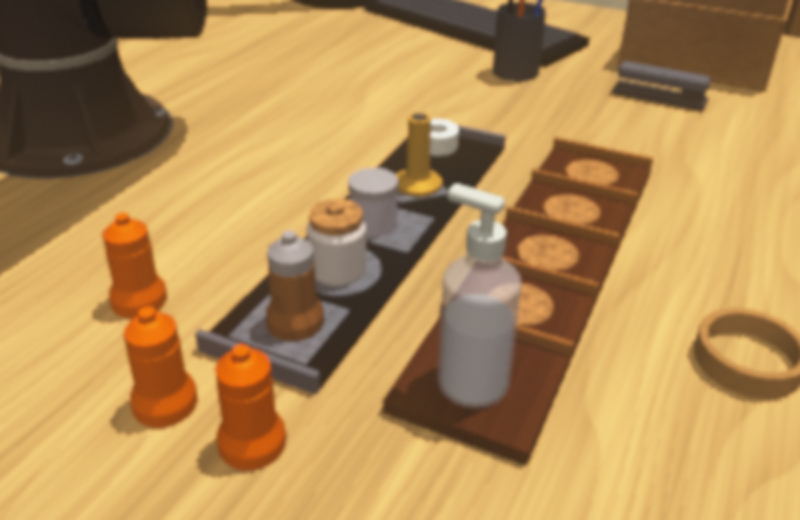

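Left to right the tray holds: candlestick (178,211), tin (223,211), jar (269,206) and mill (315,200), with a tape roll to their left and orange mills as decoys. So candle goes to y=-135, tin to -45, jar to +45 and mill to +135. The corks are at about (124,129), (167,128), (210,127) and (253,126).

```bash
cat > m.py <<'E'
from h import *
def corks():
    f=cv2.imread("pics/top0.png");hsv=cv2.cvtColor(f,cv2.COLOR_BGR2HSV);P=[]
    for u,v in((253,126),(210,127),(167,128),(124.5,129)):
        m=np.zeros(f.shape[:2],np.uint8)
        ys,xs=np.mgrid[:384,:512];r=((xs-u)**2+(ys-v)**2<19**2)&(hsv[:,:,2]>140)
        P.append(px2w("top",(xs[r].mean(),ys[r].mean()),.016)[:2])
    return np.array(P)
if __name__=="__main__":
    P=corks();print(np.round(P,4));d=P[3]-P[0];print("len",np.linalg.norm(d),"yaw",np.degrees(np.arctan2(-d[0],d[1])),P.mean(0))
    for n,uv,z in(("candle foot",(178,211),.017),("candle top",(60+221/2,60+294/2),.096),("tin top",(223,211.5),.066),("jar lid",(269,206),.074),("mill knob",(315.5,200.5),.105)):
        p=px2w("top",uv,z);print(n,np.round(p[:2],3))
    # scene: crop px/2 + (60,80): tops
    for n,uv,z in(("candle top",(419,118),.096),("tin top",(373,182),.066),("jar knob",(336,207),.086),("mill knob",(290,238),.106),("mill foot",(295,322),.013)):
        p=px2w("scene",(60+uv[0]/2,80+uv[1]/2),z);print("scene",n,np.round(p[:2],3))
E
python3 m.py
```

```text
[[ 0.6394 -0.0875]
 [ 0.6375  0.0025]
 [ 0.6352  0.0924]
 [ 0.6331  0.1824]]
len 0.27002183234451965 yaw 1.3419596253918271 [0.63630189 0.04744253]
candle foot [0.46  0.067]
candle top [0.461 0.069]
tin top [ 0.454 -0.028]
jar lid [ 0.464 -0.116]
mill knob [ 0.471 -0.2  ]
scene candle top [0.463 0.067]
scene tin top [ 0.459 -0.032]
scene jar knob [ 0.467 -0.118]
scene mill knob [ 0.475 -0.204]
scene mill foot [ 0.472 -0.201]
```

```bash
python3 -m handwheel '[{"delta_pos":[0.8,1,0],"dr":[0,0,3.15]},{"delta_pos":[0.8,1,0],"dr":[0,0,3.15]},{"delta_pos":[0.8,1,0],"dr":[0,0,3.15]},{"delta_pos":[0.8,1,0],"dr":[0,0,3.15]},{"delta_pos":[0.8,1,0],"dr":[0,0,3.15]},{"delta_pos":[0.8,1,0],"dr":[0,0,3.15]},{"delta_pos":[0.8,1,0],"dr":[0,0,3.15]},{"delta_pos":[0.8,1,0],"dr":[0,0,3.15]},{"delta_pos":[0.8,1,0],"dr":[0,0,3.15]},{"delta_pos":[0.8,1,0],"dr":[0,0,3.15]}]' -1
```

```text
t: 2.1
eef_pos: [0.4103, -0.3521, 0.2459]
ee_rot: [-3.141, 0.0, -2.336]
force: [0.5, -0.9, 0.6]
width: 0.0875
gripper_force: 0.0
```

```bash
python3 -m handwheel '[{"delta_pos":[0.17,1,0],"dr":[0,0,4.4]},{"delta_pos":[0.17,1,0],"dr":[0,0,4.4]},{"delta_pos":[0.17,1,0],"dr":[0,0,4.4]},{"delta_pos":[0.17,1,0],"dr":[0,0,4.4]},{"delta_pos":[0.17,1,0],"dr":[0,0,4.4]},{"delta_pos":[0.17,1,0],"dr":[0,0,4.4]},{"delta_pos":[0.17,1,0],"dr":[0,0,4.4]},{"delta_pos":[0.17,1,0],"dr":[0,0,4.4]},{"delta_pos":[0.17,1,0],"dr":[0,0,4.4]},{"delta_pos":[0.17,1,0],"dr":[0,0,4.4]}]'; python3 -m handwheel '[{"delta_pos":[0,1,-0.5],"dr":[0,0,0]},{"delta_pos":[0,1,-0.5],"dr":[0,0,0]},{"delta_pos":[0,1,-0.5],"dr":[0,0,0]},{"delta_pos":[0,1,-0.5],"dr":[0,0,0]},{"delta_pos":[0,0,0],"dr":[0,0,0]},{"delta_pos":[0,0,0],"dr":[0,0,0]}]'
```

```text
t: 3.1
eef_pos: [0.4606, -0.0521, 0.2459]
ee_rot: [-3.141, 0.0, -1.567]
force: [1.4, -0.0, -0.0]
width: 0.0876
gripper_force: 0.0
t: 3.7
eef_pos: [0.4604, 0.0671, 0.1855]
ee_rot: [3.141, -0.0, -1.568]
force: [0.4, -0.0, -0.3]
width: 0.0875
gripper_force: 0.0
```

```bash
python3 -m handwheel '[{"delta_pos":[0,0,-0.8],"dr":[0,0,0]},{"delta_pos":[0,0,-0.8],"dr":[0,0,0]},{"delta_pos":[0,0,-0.8],"dr":[0,0,0]},{"delta_pos":[0,0,-0.8],"dr":[0,0,0]},{"delta_pos":[0,0,-0.5],"dr":[0,0,0]},{"delta_pos":[0,0,-0.3],"dr":[0,0,0]},{"delta_pos":[0,0,0],"dr":[0,0,0]},{"delta_pos":[0,0,0],"dr":[0,0,0]}]'; python3 - <<'E'
from h import *
save("top","g1");f=save("scene","g1s");a=cv2.imread("pics/g1.png")[120:280,100:300];b=f[80:240,180:380,::-1]
cv2.imwrite("pics/g1c.png",cv2.resize(np.hstack([a,b]),(800,320),interpolation=cv2.INTER_CUBIC))
E
```

```text
t: 4.5
eef_pos: [0.461, 0.0665, 0.0663]
ee_rot: [-3.141, 0.0, -1.57]
force: [0.4, 0.8, 0.7]
width: 0.0875
gripper_force: 0.0
```

View pics/g1c.png

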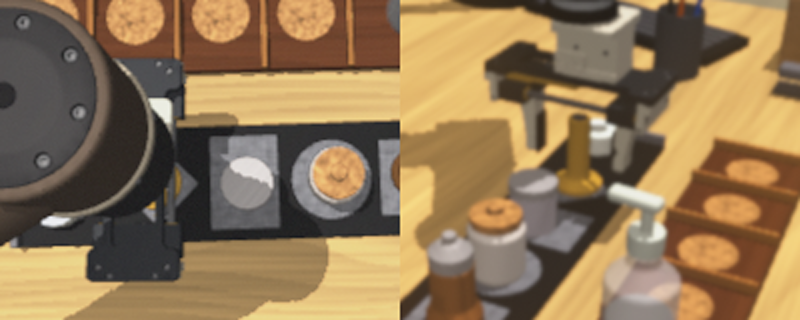

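The picture shows the candle stem centred between the fingertips, at about (578,150) in the right crop. I'll close.

```bash
python3 -m handwheel '[{"delta_pos":[0,0,0],"dr":[0,0,0]},{"delta_pos":[0,0,0],"dr":[0,0,0]},{"delta_pos":[0,0,0],"dr":[0,0,0]},{"delta_pos":[0,0,0],"dr":[0,0,0]},{"delta_pos":[0,0,0],"dr":[0,0,0]},{"delta_pos":[0,0,0],"dr":[0,0,0]},{"delta_pos":[0,0,0],"dr":[0,0,0]},{"delta_pos":[0,0,0],"dr":[0,0,0]}]' 1 25
```

```text
t: 5.4
eef_pos: [0.4604, 0.0666, 0.0655]
ee_rot: [3.141, -0.0, -1.57]
force: [-0.2, 0.3, 0.4]
width: 0.0291
gripper_force: 0.0
```

```bash
python3 -m handwheel '[{"delta_pos":[0,0,0],"dr":[0,0,0]},{"delta_pos":[0,0,0],"dr":[0,0,0]},{"delta_pos":[0,0,0],"dr":[0,0,0]},{"delta_pos":[0,0,0],"dr":[0,0,0]}]' ;python3 -m handwheel '[{"delta_pos":[0,0,0.3],"dr":[0,0,0]},{"delta_pos":[0,0,0.5],"dr":[0,0,0]},{"delta_pos":[0,0,0.7],"dr":[0,0,0]},{"delta_pos":[0,0,0.5],"dr":[0,0,0]},{"delta_pos":[0,0,0],"dr":[0,0,0]},{"delta_pos":[0,0,0],"dr":[0,0,0]}]';python3 - <<'E'
from h import *
f=save("scene","g2s")[80:240,180:380,::-1];save("top","g2")
cv2.imwrite("pics/g2c.png",cv2.resize(f,(600,480),interpolation=cv2.INTER_CUBIC))
E
```

```text
t: 5.8
eef_pos: [0.4604, 0.0666, 0.0655]
ee_rot: [3.142, 0.0, -1.57]
force: [-0.1, -0.4, -1.5]
width: 0.0253
gripper_force: 25.0
t: 6.4
eef_pos: [0.4603, 0.0667, 0.1257]
ee_rot: [-3.141, 0.001, -1.57]
force: [-0.1, -0.6, -2.2]
width: 0.0253
gripper_force: 25.0
```

View pics/g2c.png

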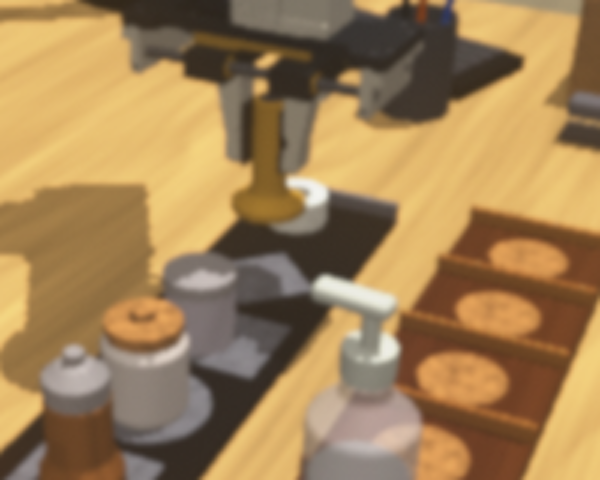

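Candlestick is held upright. Moving it over the rightmost bay.

```bash
python3 -m handwheel '[{"delta_pos":[0.2,0,0.6],"dr":[0,0,0]},{"delta_pos":[0.6,-0.3,0.5],"dr":[0,0,0]},{"delta_pos":[0.85,-0.75,0],"dr":[0,0,0]},{"delta_pos":[0.85,-0.75,0],"dr":[0,0,0]},{"delta_pos":[0.85,-0.75,0],"dr":[0,0,0]},{"delta_pos":[0.85,-0.75,0],"dr":[0,0,0]},{"delta_pos":[0.85,-0.75,0],"dr":[0,0,0]},{"delta_pos":[0.6,-0.75,0],"dr":[0,0,0]},{"delta_pos":[0.3,-0.3,0],"dr":[0,0,0]},{"delta_pos":[0,-0.05,0],"dr":[0,0,0]}]';python3 -m handwheel '[{"delta_pos":[0,0,-0.5],"dr":[0,0,0]},{"delta_pos":[0,0,-0.7],"dr":[0,0,0]},{"delta_pos":[0,0,-0.7],"dr":[0,0,0]},{"delta_pos":[0,0,-0.4],"dr":[0,0,0]},{"delta_pos":[0,0,0],"dr":[0,0,0]},{"delta_pos":[0,0,0],"dr":[0,0,0]}]'
```

```text
t: 7.5
eef_pos: [0.6391, -0.089, 0.1567]
ee_rot: [3.139, -0.0, -1.572]
force: [-1.3, -0.2, -1.7]
width: 0.0255
gripper_force: 25.0
t: 8.1
eef_pos: [0.6391, -0.0875, 0.09]
ee_rot: [-3.142, -0.0, -1.569]
force: [1.2, 0.7, -1.6]
width: 0.0254
gripper_force: 25.0
```

```bash
python3 -m handwheel '[{"delta_pos":[0,0,-0.25],"dr":[0,0,0]},{"delta_pos":[0,0,-0.2],"dr":[0,0,0]},{"delta_pos":[0,0,-0.1],"dr":[0,0,0]},{"delta_pos":[0,0,-0.04],"dr":[0,0,0]},{"delta_pos":[0,0,0],"dr":[0,0,0]},{"delta_pos":[0,0,0],"dr":[0,0,0]}]'; python3 - <<'E'
from h import *
save("top","p1");f=save("scene","p1s")[120:280,240:400,::-1]
cv2.imwrite("pics/p1c.png",cv2.resize(f,(600,600),interpolation=cv2.INTER_CUBIC))
E
```

```text
t: 8.7
eef_pos: [0.6391, -0.0879, 0.072]
ee_rot: [-3.141, 0.0, -1.57]
force: [-0.3, -0.2, -1.9]
width: 0.0255
gripper_force: 25.0
```

View pics/p1c.png

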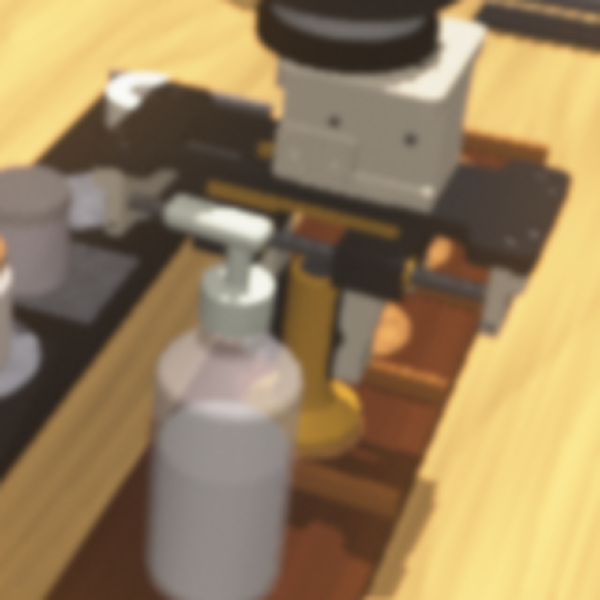

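The candle is in the rightmost bay, clear of the sanitiser, and its foot is about on the floor. I'll lower it to contact and release.

```bash
python3 -m handwheel '[{"delta_pos":[0,0,-0.02],"dr":[0,0,0]},{"delta_pos":[0,0,-0.02],"dr":[0,0,0]},{"delta_pos":[0,0,0],"dr":[0,0,0]}]'; python3 -m handwheel '[{"delta_pos":[0,0,0],"dr":[0,0,0]},{"delta_pos":[0,0,0],"dr":[0,0,0]},{"delta_pos":[0,0,0],"dr":[0,0,0]},{"delta_pos":[0,0,0],"dr":[0,0,0]},{"delta_pos":[0,0,0],"dr":[0,0,0]},{"delta_pos":[0,0,0],"dr":[0,0,0]}]' -1
```

```text
t: 9.1
eef_pos: [0.6391, -0.0879, 0.0716]
ee_rot: [-3.141, -0.0, -1.57]
force: [-2.0, 0.4, 4.6]
width: 0.0255
gripper_force: 25.0
t: 9.7
eef_pos: [0.6389, -0.0879, 0.0706]
ee_rot: [3.141, -0.0, -1.57]
force: [0.2, -0.2, -0.7]
width: 0.0681
gripper_force: 0.0
```

```bash
python3 -m handwheel '[{"delta_pos":[0,0,0.2],"dr":[0,0,0]},{"delta_pos":[0,0,0.6],"dr":[0,0,0]},{"delta_pos":[0,0,0.8],"dr":[0,0,0]},{"delta_pos":[0,0,0.8],"dr":[0,0,0]},{"delta_pos":[-0.5,0.2,0.6],"dr":[0,0,0]},{"delta_pos":[-1,0.3,0],"dr":[0,0,0]},{"delta_pos":[-1,0.3,0],"dr":[0,0,0]},{"delta_pos":[-1,0.4,0],"dr":[0,0,0]},{"delta_pos":[-1,0.4,0],"dr":[0,0,0]},{"delta_pos":[-1,0.3,0],"dr":[0,0,0]}]' -1;python3 -m handwheel '[{"delta_pos":[-0.6,0,0],"dr":[0,0,0]},{"delta_pos":[0,0,0],"dr":[0,0,0]},{"delta_pos":[0,0,0],"dr":[0,0,0]}]';python3 - <<'E'
from h import *
f=save("top","p2");g=save("scene","p2s")[120:280,220:380,::-1]
cv2.imwrite("pics/p2c.png",np.hstack([cv2.resize(f[90:250,110:310,::-1],(500,400),interpolation=cv2.INTER_CUBIC),cv2.resize(g,(300,400))]))
E
```

```text
t: 10.7
eef_pos: [0.4729, -0.0305, 0.1611]
ee_rot: [-3.141, 0.0, -1.57]
force: [0.3, 0.8, 0.2]
width: 0.0873
gripper_force: 0.0
t: 11.0
eef_pos: [0.4564, -0.0307, 0.1616]
ee_rot: [-3.14, 0.0, -1.569]
force: [1.1, 0.0, 0.4]
width: 0.0871
gripper_force: 0.0
```

View pics/p2c.png

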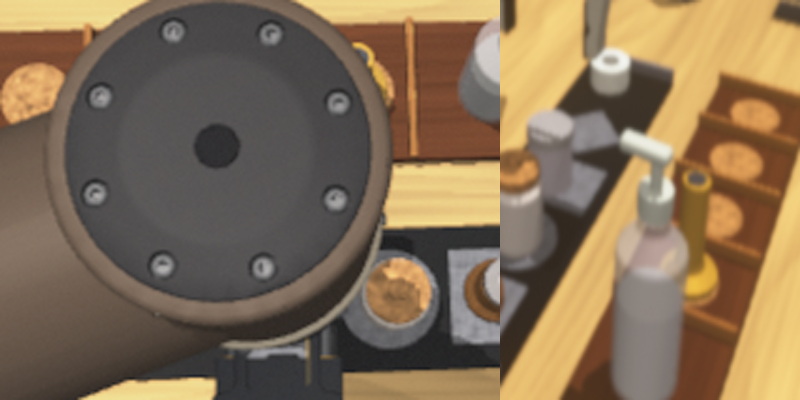

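The candle stands on the rightmost cork, at about (700,270) in the right crop. Next I'll descend on the tin.

```bash
python3 -m handwheel '[{"delta_pos":[0,0,-0.8],"dr":[0,0,0]},{"delta_pos":[0,0,-0.8],"dr":[0,0,0]},{"delta_pos":[0,0,-0.8],"dr":[0,0,0]},{"delta_pos":[0,0,-0.6],"dr":[0,0,0]},{"delta_pos":[0,0,-0.5],"dr":[0,0,0]},{"delta_pos":[0,0,-0.4],"dr":[0,0,0]},{"delta_pos":[0,0,-0.3],"dr":[0,0,0]},{"delta_pos":[0,0,0],"dr":[0,0,0]},{"delta_pos":[0,0,0],"dr":[0,0,0]}]' -1;python3 -m handwheel '[{"delta_pos":[0,0,0],"dr":[0,0,0]},{"delta_pos":[0,0,0],"dr":[0,0,0]},{"delta_pos":[0,0,0],"dr":[0,0,0]},{"delta_pos":[0,0,0],"dr":[0,0,0]},{"delta_pos":[0,0,0],"dr":[0,0,0]},{"delta_pos":[0,0,0],"dr":[0,0,0]},{"delta_pos":[0,0,0],"dr":[0,0,0]},{"delta_pos":[0,0,0],"dr":[0,0,0]},{"delta_pos":[0,0,0],"dr":[0,0,0]},{"delta_pos":[0,0,0],"dr":[0,0,0]}]' 1 25
```

```text
t: 12.0
eef_pos: [0.4563, -0.0309, 0.0347]
ee_rot: [3.141, -0.0, -1.57]
force: [0.3, -0.2, 0.4]
width: 0.0874
gripper_force: 0.0
t: 13.0
eef_pos: [0.456, -0.0308, 0.0348]
ee_rot: [-3.141, 0.0, -1.57]
force: [-2.4, 0.7, 5.4]
width: 0.0508
gripper_force: 25.0
```

```bash
python3 -m handwheel '[{"delta_pos":[0,0,0.2],"dr":[0,0,0]},{"delta_pos":[0,0,0.5],"dr":[0,0,0]},{"delta_pos":[0,0,0.8],"dr":[0,0,0]},{"delta_pos":[0.2,0,0.6],"dr":[0,0,0]},{"delta_pos":[0.6,0.2,0.2],"dr":[0,0,0]},{"delta_pos":[1,0.2,0],"dr":[0,0,0]},{"delta_pos":[1,0.2,0],"dr":[0,0,0]},{"delta_pos":[1,0.2,0],"dr":[0,0,0]},{"delta_pos":[1,0.2,0],"dr":[0,0,0]},{"delta_pos":[0.8,0.1,0],"dr":[0,0,0]}]';python3 -m handwheel '[{"delta_pos":[0.45,0,0],"dr":[0,0,0]},{"delta_pos":[0,0,0],"dr":[0,0,0]},{"delta_pos":[0,0,-0.5],"dr":[0,0,0]},{"delta_pos":[0,0,-0.6],"dr":[0,0,0]},{"delta_pos":[0,0,-0.5],"dr":[0,0,0]},{"delta_pos":[0,0,0],"dr":[0,0,0]}]'
```

```text
t: 14.0
eef_pos: [0.6254, 0.0025, 0.1035]
ee_rot: [3.141, -0.0, -1.57]
force: [0.0, -0.5, -0.8]
width: 0.0509
gripper_force: 25.0
t: 14.6
eef_pos: [0.6349, 0.0017, 0.0535]
ee_rot: [3.137, -0.001, -1.571]
force: [-1.1, 0.3, -2.1]
width: 0.0507
gripper_force: 25.0
```

```bash
python3 -m handwheel '[{"delta_pos":[0.08,0.03,-0.2],"dr":[0,0,0]},{"delta_pos":[0,0,-0.13],"dr":[0,0,0]},{"delta_pos":[0,0,-0.05],"dr":[0,0,0]},{"delta_pos":[0,0,0],"dr":[0,0,0]},{"delta_pos":[0,0,0],"dr":[0,0,0]}]'; python3 - <<'E'
from h import *
save("top","p3");f=save("scene","p3s")[120:240,240:400,::-1]
cv2.imwrite("pics/p3c.png",cv2.resize(f,(800,600),interpolation=cv2.INTER_CUBIC))
E
```

```text
t: 15.1
eef_pos: [0.64, 0.0031, 0.0446]
ee_rot: [-3.141, 0.0, -1.57]
force: [-1.0, -0.2, -1.4]
width: 0.0509
gripper_force: 25.0
```

View pics/p3c.png

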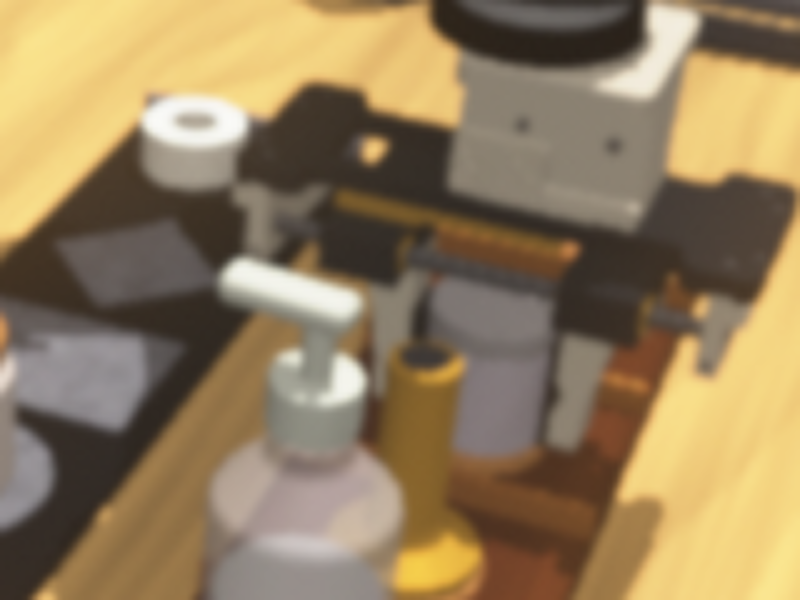

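The tin is held upright and centred in its bay, with about 4 mm still to go down.

```bash
python3 -m handwheel '[{"delta_pos":[-0.08,0,-0.05],"dr":[0,0,0]},{"delta_pos":[0,0,-0.04],"dr":[0,0,0]},{"delta_pos":[0,0,-0.03],"dr":[0,0,0]},{"delta_pos":[0,0,0],"dr":[0,0,0]},{"delta_pos":[0,0,0],"dr":[0,0,0]}]'; python3 -m handwheel '[{"delta_pos":[0,0,-0.02],"dr":[0,0,0]},{"delta_pos":[0,0,0],"dr":[0,0,0]}]'
```

```text
t: 15.7
eef_pos: [0.6373, 0.003, 0.0409]
ee_rot: [3.141, -0.0, -1.57]
force: [-2.6, -0.3, 3.3]
width: 0.0511
gripper_force: 25.0
t: 15.9
eef_pos: [0.6374, 0.003, 0.0408]
ee_rot: [-3.141, -0.0, -1.57]
force: [-4.8, 0.4, 7.8]
width: 0.0512
gripper_force: 25.0
```

```bash
python3 -m handwheel '[{"delta_pos":[0,0,0],"dr":[0,0,0]},{"delta_pos":[0,0,0],"dr":[0,0,0]},{"delta_pos":[0,0,0],"dr":[0,0,0]},{"delta_pos":[0,0,0],"dr":[0,0,0]},{"delta_pos":[0,0,0],"dr":[0,0,0]},{"delta_pos":[0,0,0.1],"dr":[0,0,0]},{"delta_pos":[0,0,0.4],"dr":[0,0,0]},{"delta_pos":[0,0,0.8],"dr":[0,0,0]},{"delta_pos":[0,0,1],"dr":[0,0,0]},{"delta_pos":[0,0,1],"dr":[0,0,0]}]' -1;python3 -m handwheel '[{"delta_pos":[-0.3,-0.2,0.8],"dr":[0,0,0]},{"delta_pos":[-0.9,-0.6,0],"dr":[0,0,0]},{"delta_pos":[-0.9,-0.7,0],"dr":[0,0,0]},{"delta_pos":[-0.9,-0.7,0],"dr":[0,0,0]},{"delta_pos":[-0.9,-0.7,0],"dr":[0,0,0]},{"delta_pos":[-0.9,-0.6,0],"dr":[0,0,0]},{"delta_pos":[-0.7,-0.4,0],"dr":[0,0,0]},{"delta_pos":[-0.2,-0.1,0],"dr":[0,0,0]},{"delta_pos":[0,0,0],"dr":[0,0,0]},{"delta_pos":[0,0,0],"dr":[0,0,0]}]';python3 - <<'E'
from h import *
f=save("top","p4");g=save("scene","p4s")[120:300,180:380,::-1]
cv2.imwrite("pics/p4c.png",np.hstack([cv2.resize(f[90:250,110:310,::-1],(400,320),interpolation=cv2.INTER_CUBIC),cv2.resize(g,(400,320),interpolation=cv2.INTER_CUBIC)]))
E
```

```text
t: 16.9
eef_pos: [0.6374, 0.003, 0.141]
ee_rot: [-3.141, -0.0, -1.57]
force: [1.4, 0.0, 0.5]
width: 0.0879
gripper_force: 0.0
t: 17.9
eef_pos: [0.4675, -0.1167, 0.1638]
ee_rot: [-3.14, 0.0, -1.57]
force: [-0.0, 0.2, 0.6]
width: 0.0875
gripper_force: 0.0
```

View pics/p4c.png

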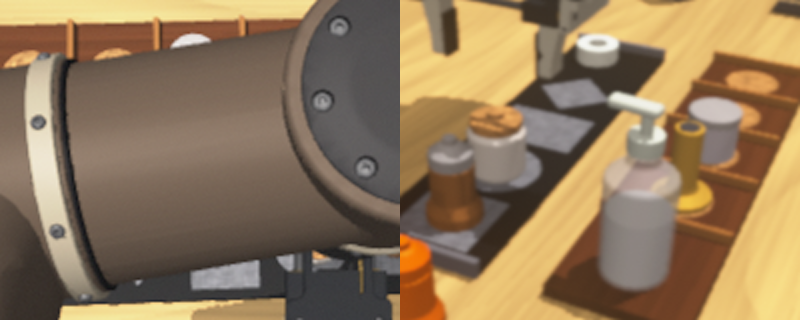

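The tin stands on its cork. Now the jar.

```bash
python3 -m handwheel '[{"delta_pos":[0,0,-0.8],"dr":[0,0,0]},{"delta_pos":[0,0,-0.8],"dr":[0,0,0]},{"delta_pos":[0,0,-0.7],"dr":[0,0,0]},{"delta_pos":[0,0,-0.5],"dr":[0,0,0]},{"delta_pos":[0,0,-0.5],"dr":[0,0,0]},{"delta_pos":[0,0,-0.3],"dr":[0,0,0]},{"delta_pos":[0,0,-0.2],"dr":[0,0,0]},{"delta_pos":[0,0,0],"dr":[0,0,0]},{"delta_pos":[0,0,0],"dr":[0,0,0]}]' -1;python3 -m handwheel '[{"delta_pos":[0,0,0],"dr":[0,0,0]},{"delta_pos":[0,0,0],"dr":[0,0,0]},{"delta_pos":[0,0,0],"dr":[0,0,0]},{"delta_pos":[0,0,0],"dr":[0,0,0]},{"delta_pos":[0,0,0],"dr":[0,0,0]},{"delta_pos":[0,0,0],"dr":[0,0,0]},{"delta_pos":[0,0,0],"dr":[0,0,0]},{"delta_pos":[0,0,0],"dr":[0,0,0]},{"delta_pos":[0,0,0],"dr":[0,0,0]},{"delta_pos":[0,0,0],"dr":[0,0,0]}]' 1 30
```

```text
t: 18.9
eef_pos: [0.4669, -0.1169, 0.0494]
ee_rot: [-3.141, -0.0, -1.57]
force: [-0.1, 0.3, 0.6]
width: 0.0877
gripper_force: 0.0
t: 19.9
eef_pos: [0.466, -0.117, 0.0491]
ee_rot: [3.141, -0.0, -1.57]
force: [-3.7, 0.4, 6.0]
width: 0.0557
gripper_force: 30.0
```

```bash
python3 -m handwheel '[{"delta_pos":[0,0,0.2],"dr":[0,0,0]},{"delta_pos":[0,0,0.5],"dr":[0,0,0]},{"delta_pos":[0,0,0.8],"dr":[0,0,0]},{"delta_pos":[0,0,0.8],"dr":[0,0,0]},{"delta_pos":[0,0.2,0.8],"dr":[0,0,0]},{"delta_pos":[0.3,0.5,0.5],"dr":[0,0,0]},{"delta_pos":[0.7,0.9,0],"dr":[0,0,0]},{"delta_pos":[0.8,1,0],"dr":[0,0,0]},{"delta_pos":[0.8,1,0],"dr":[0,0,0]},{"delta_pos":[0.8,1,0],"dr":[0,0,0]}]';python3 -m handwheel '[{"delta_pos":[0.8,1,0],"dr":[0,0,0]},{"delta_pos":[0.8,0.9,0],"dr":[0,0,0]},{"delta_pos":[0.5,0.5,0],"dr":[0,0,0]},{"delta_pos":[0.13,0,0],"dr":[0,0,0]},{"delta_pos":[0,0,0],"dr":[0,0,0]},{"delta_pos":[0,0,-0.4],"dr":[0,0,0]},{"delta_pos":[0,0,-0.7],"dr":[0,0,0]},{"delta_pos":[0,0,-0.7],"dr":[0,0,0]},{"delta_pos":[0,0,-0.5],"dr":[0,0,0]},{"delta_pos":[0,0,0],"dr":[0,0,0]}]'
```

```text
t: 20.9
eef_pos: [0.5693, 0.0224, 0.1573]
ee_rot: [-3.141, 0.0, -1.57]
force: [-0.3, -1.8, -2.1]
width: 0.0559
gripper_force: 30.0
t: 21.9
eef_pos: [0.6328, 0.0915, 0.0852]
ee_rot: [3.137, -0.001, -1.572]
force: [-0.9, 0.0, -1.7]
width: 0.0554
gripper_force: 30.0
```

```bash
python3 -m handwheel '[{"delta_pos":[0,0,-0.3],"dr":[0,0,0]},{"delta_pos":[0,0,-0.3],"dr":[0,0,0]},{"delta_pos":[0,0,-0.2],"dr":[0,0,0]},{"delta_pos":[0,0,0],"dr":[0,0,0]},{"delta_pos":[0,0,0],"dr":[0,0,0]}]'
```

```text
t: 22.4
eef_pos: [0.6355, 0.0931, 0.0642]
ee_rot: [-3.141, -0.0, -1.57]
force: [-0.7, -0.3, -2.4]
width: 0.0557
gripper_force: 30.0
```

```bash
python3 -m handwheel '[{"delta_pos":[0,0,-0.15],"dr":[0,0,0]},{"delta_pos":[0,0,-0.07],"dr":[0,0,0]},{"delta_pos":[0,0,-0.04],"dr":[0,0,0]},{"delta_pos":[0,0,0],"dr":[0,0,0]},{"delta_pos":[0,0,0],"dr":[0,0,0]}]'; python3 -m handwheel '[{"delta_pos":[0,0,-0.02],"dr":[0,0,0]},{"delta_pos":[0,0,-0.02],"dr":[0,0,0]},{"delta_pos":[0,0,0],"dr":[0,0,0]}]'
```

```text
t: 22.9
eef_pos: [0.6354, 0.093, 0.0563]
ee_rot: [-3.142, -0.0, -1.57]
force: [-0.6, -0.7, -2.4]
width: 0.0554
gripper_force: 30.0
t: 23.2
eef_pos: [0.6355, 0.0931, 0.0553]
ee_rot: [-3.141, 0.0, -1.57]
force: [-0.6, 0.1, -1.5]
width: 0.0554
gripper_force: 30.0
```

One more small step to contact, then release and go above the mill.

```bash
python3 -m handwheel '[{"delta_pos":[0,0,-0.02],"dr":[0,0,0]},{"delta_pos":[0,0,0],"dr":[0,0,0]}]'; python3 -m handwheel '[{"delta_pos":[0,0,0],"dr":[0,0,0]},{"delta_pos":[0,0,0],"dr":[0,0,0]},{"delta_pos":[0,0,0],"dr":[0,0,0]},{"delta_pos":[0,0,0],"dr":[0,0,0]},{"delta_pos":[0,0,0],"dr":[0,0,0]},{"delta_pos":[0,0,0.1],"dr":[0,0,0]},{"delta_pos":[0,0,0.4],"dr":[0,0,0]},{"delta_pos":[0,0,0.8],"dr":[0,0,0]},{"delta_pos":[0,0,1],"dr":[0,0,0]},{"delta_pos":[0,0,1],"dr":[0,0,0]}]' -1
```

```text
t: 23.4
eef_pos: [0.6355, 0.0931, 0.0552]
ee_rot: [-3.141, 0.0, -1.57]
force: [-1.7, 0.5, 4.6]
width: 0.0555
gripper_force: 30.0
t: 24.4
eef_pos: [0.6354, 0.093, 0.1554]
ee_rot: [-3.141, -0.0, -1.57]
force: [0.7, -0.6, 0.1]
width: 0.0877
gripper_force: 0.0
```

```bash
python3 -m handwheel '[{"delta_pos":[-0.4,-0.4,0.8],"dr":[0,0,0]},{"delta_pos":[-0.8,-0.9,0],"dr":[0,0,0]},{"delta_pos":[-0.8,-1,0],"dr":[0,0,0]},{"delta_pos":[-0.8,-1,0],"dr":[0,0,0]},{"delta_pos":[-0.8,-1,0],"dr":[0,0,0]},{"delta_pos":[-0.8,-1,0],"dr":[0,0,0]},{"delta_pos":[-0.5,-1,0],"dr":[0,0,0]},{"delta_pos":[-0.4,-1,0],"dr":[0,0,0]},{"delta_pos":[-0.1,-1,0],"dr":[0,0,0]},{"delta_pos":[0,-0.9,0],"dr":[0,0,0]}]';python3 -m handwheel '[{"delta_pos":[0,-0.5,0],"dr":[0,0,0]},{"delta_pos":[0,-0.1,0],"dr":[0,0,0]},{"delta_pos":[0,0,0],"dr":[0,0,0]},{"delta_pos":[0,0,0],"dr":[0,0,0]}]';python3 - <<'E'
from h import *
f=save("top","p5");g=save("scene","p5s")[80:300,100:380,::-1]
cv2.imwrite("pics/p5c.png",np.hstack([cv2.resize(f[90:310,150:370,::-1],(320,320),interpolation=cv2.INTER_CUBIC),cv2.resize(g,(407,320),interpolation=cv2.INTER_CUBIC)]))
E
```

```text
t: 25.4
eef_pos: [0.4729, -0.1843, 0.179]
ee_rot: [-3.14, -0.0, -1.57]
force: [1.7, 0.2, -0.2]
width: 0.0878
gripper_force: 0.0
t: 25.8
eef_pos: [0.4734, -0.2005, 0.1779]
ee_rot: [-3.141, 0.0, -1.57]
force: [-0.6, -0.7, -0.3]
width: 0.0876
gripper_force: 0.0
```

View pics/p5c.png

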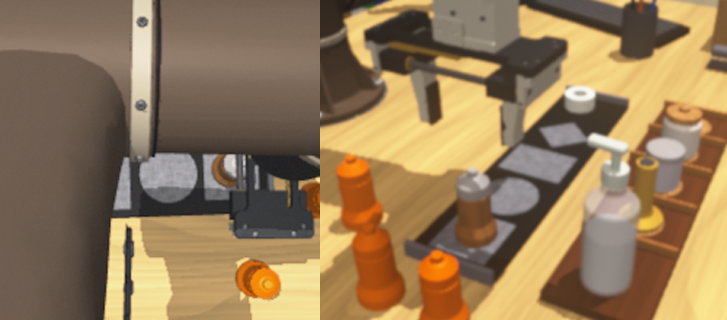

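Jar, tin and candle stand in their bays. Now the wooden mill.

```bash
python3 -m handwheel '[{"delta_pos":[0,0,-0.7],"dr":[0,0,0]},{"delta_pos":[0,0,-0.8],"dr":[0,0,0]},{"delta_pos":[0,0,-0.7],"dr":[0,0,0]},{"delta_pos":[0,0,-0.6],"dr":[0,0,0]},{"delta_pos":[0,0,-0.5],"dr":[0,0,0]},{"delta_pos":[0,0,-0.3],"dr":[0,0,0]},{"delta_pos":[0,0,-0.15],"dr":[0,0,0]},{"delta_pos":[0,0,0],"dr":[0,0,0]},{"delta_pos":[0,0,0],"dr":[0,0,0]}]' -1;python3 -m handwheel '[{"delta_pos":[0,0,0],"dr":[0,0,0]},{"delta_pos":[0,0,0],"dr":[0,0,0]},{"delta_pos":[0,0,0],"dr":[0,0,0]},{"delta_pos":[0,0,0],"dr":[0,0,0]},{"delta_pos":[0,0,0],"dr":[0,0,0]},{"delta_pos":[0,0,0],"dr":[0,0,0]},{"delta_pos":[0,0,0],"dr":[0,0,0]},{"delta_pos":[0,0,0],"dr":[0,0,0]},{"delta_pos":[0,0,0],"dr":[0,0,0]},{"delta_pos":[0,0,0],"dr":[0,0,0]}]' 1 25
```

```text
t: 26.8
eef_pos: [0.4739, -0.2009, 0.0655]
ee_rot: [-3.141, -0.0, -1.57]
force: [-0.0, 0.1, -0.1]
width: 0.0875
gripper_force: 0.0
t: 27.8
eef_pos: [0.4732, -0.201, 0.0649]
ee_rot: [3.141, 0.0, -1.57]
force: [-1.5, -0.2, 0.8]
width: 0.0395
gripper_force: 25.0
```

```bash
python3 -m handwheel '[{"delta_pos":[0,0,0.2],"dr":[0,0,0]},{"delta_pos":[0,0,0.5],"dr":[0,0,0]},{"delta_pos":[0,0,0.8],"dr":[0,0,0]},{"delta_pos":[0,0,0.8],"dr":[0,0,0]},{"delta_pos":[0,0.2,0.8],"dr":[0,0,0]},{"delta_pos":[0,0.5,0.5],"dr":[0,0,0]},{"delta_pos":[0,0.9,0.2],"dr":[0,0,0]},{"delta_pos":[0.2,1,0],"dr":[0,0,0]},{"delta_pos":[0.4,1,0],"dr":[0,0,0]},{"delta_pos":[0.5,1,0],"dr":[0,0,0]}]';python3 -m handwheel '[{"delta_pos":[0.5,1,0],"dr":[0,0,0]},{"delta_pos":[0.5,1,0],"dr":[0,0,0]},{"delta_pos":[0.5,1,0],"dr":[0,0,0]},{"delta_pos":[0.5,1,0],"dr":[0,0,0]},{"delta_pos":[0.5,1,0],"dr":[0,0,0]},{"delta_pos":[0.5,1,0],"dr":[0,0,0]},{"delta_pos":[0.5,1,0],"dr":[0,0,0]},{"delta_pos":[0.5,0.8,0],"dr":[0,0,0]},{"delta_pos":[0.23,0.4,0],"dr":[0,0,0]},{"delta_pos":[0,0,0],"dr":[0,0,0]}]';python3 -m handwheel '[{"delta_pos":[0,0,0],"dr":[0,0,0]},{"delta_pos":[0,0,0],"dr":[0,0,0]}]'
```

```text
t: 28.8
eef_pos: [0.5065, -0.0617, 0.1797]
ee_rot: [-3.14, 0.001, -1.57]
force: [0.1, -0.2, -1.6]
width: 0.04
gripper_force: 25.0
t: 29.8
eef_pos: [0.6338, 0.1845, 0.1784]
ee_rot: [3.141, -0.0, -1.569]
force: [-1.2, 0.1, -2.6]
width: 0.0397
gripper_force: 25.0
t: 30.0
eef_pos: [0.6328, 0.1821, 0.1791]
ee_rot: [3.141, -0.0, -1.571]
force: [0.8, -0.6, -2.8]
width: 0.0396
gripper_force: 25.0
```

Down .1085 to z≈.0705 (3.6 units); I'll stop about 3 mm short first.

```bash
python3 -m handwheel '[{"delta_pos":[0,0,-0.4],"dr":[0,0,0]},{"delta_pos":[0,0,-0.7],"dr":[0,0,0]},{"delta_pos":[0,0,-0.8],"dr":[0,0,0]},{"delta_pos":[0,0,-0.7],"dr":[0,0,0]},{"delta_pos":[0,0,-0.5],"dr":[0,0,0]},{"delta_pos":[0,0,-0.3],"dr":[0,0,0]},{"delta_pos":[0,0,-0.1],"dr":[0,0,0]},{"delta_pos":[0,0,0],"dr":[0,0,0]},{"delta_pos":[0,0,0],"dr":[0,0,0]}]';python3 -m handwheel '[{"delta_pos":[0,0,-0.02],"dr":[0,0,0]},{"delta_pos":[0,0,-0.02],"dr":[0,0,0]},{"delta_pos":[0,0,0],"dr":[0,0,0]}]'
```

```text
t: 30.9
eef_pos: [0.6338, 0.1833, 0.0749]
ee_rot: [-3.14, 0.001, -1.57]
force: [0.0, 0.0, -2.9]
width: 0.0395
gripper_force: 25.0
t: 31.2
eef_pos: [0.6333, 0.1832, 0.0731]
ee_rot: [-3.141, 0.0, -1.57]
force: [-0.1, -0.8, -2.1]
width: 0.0399
gripper_force: 25.0
```

```bash
python3 -m handwheel '[{"delta_pos":[0,0,-0.03],"dr":[0,0,0]},{"delta_pos":[0,0,-0.02],"dr":[0,0,0]},{"delta_pos":[0,0,-0.02],"dr":[0,0,0]},{"delta_pos":[0,0,0],"dr":[0,0,0]}]';python3 -m handwheel '[{"delta_pos":[0,0,-0.02],"dr":[0,0,0]},{"delta_pos":[0,0,0],"dr":[0,0,0]}]'
```

```text
t: 31.6
eef_pos: [0.6333, 0.183, 0.0709]
ee_rot: [-3.142, -0.0, -1.57]
force: [-0.9, -0.7, 1.2]
width: 0.0394
gripper_force: 25.0
t: 31.8
eef_pos: [0.6333, 0.183, 0.0709]
ee_rot: [-3.141, 0.0, -1.57]
force: [-3.0, -0.4, 5.8]
width: 0.0399
gripper_force: 25.0
```

Contact. Release, rise, and back away toward the left to see the rack.

```bash
python3 -m handwheel '[{"delta_pos":[0,0,0],"dr":[0,0,0]},{"delta_pos":[0,0,0],"dr":[0,0,0]},{"delta_pos":[0,0,0],"dr":[0,0,0]},{"delta_pos":[0,0,0],"dr":[0,0,0]},{"delta_pos":[0,0,0],"dr":[0,0,0]},{"delta_pos":[0,0,0.1],"dr":[0,0,0]},{"delta_pos":[0,0,0.5],"dr":[0,0,0]},{"delta_pos":[0,0,0.9],"dr":[0,0,0]},{"delta_pos":[0,0,1],"dr":[0,0,0]},{"delta_pos":[0,0,1],"dr":[0,0,0]}]' -1;python3 -m handwheel '[{"delta_pos":[0,0.4,1],"dr":[0,0,0]},{"delta_pos":[-0.6,1,0],"dr":[0,0,0]},{"delta_pos":[-0.6,1,0],"dr":[0,0,0]},{"delta_pos":[-0.6,1,0],"dr":[0,0,0]},{"delta_pos":[-0.6,1,0],"dr":[0,0,0]},{"delta_pos":[-0.6,1,0],"dr":[0,0,0]},{"delta_pos":[-0.6,1,0],"dr":[0,0,0]},{"delta_pos":[-0.6,0.8,0],"dr":[0,0,0]},{"delta_pos":[0,0,0],"dr":[0,0,0]},{"delta_pos":[0,0,0],"dr":[0,0,0]}]';python3 - <<'E'
from h import *
f=save("top","p6");g=save("scene","p6s")[80:300,180:400,::-1]
cv2.imwrite("pics/p6c.png",np.hstack([cv2.resize(f[80:250,90:340,::-1],(470,320),interpolation=cv2.INTER_CUBIC),cv2.resize(g,(320,320),interpolation=cv2.INTER_CUBIC)]))
o=np.array([.6363,.0474]);a=np.radians(1.34)
for n,z in dict(mill_mid=.064,jar_mid=.054,tin_mid=.044,candle_mid=.059,sanitiser=.016).items():
  for c in("top","scene"):
    for r in mark_of(c,n)[:3]:
      d=px2w(c,r["location"],z)[:2]-o
      print(n,c,round(r["conf"],2),np.round([d@[np.cos(a),np.sin(a)],d@[-np.sin(a),np.cos(a)]],3))
E
```

```text
t: 32.8
eef_pos: [0.6334, 0.183, 0.1775]
ee_rot: [-3.141, 0.0, -1.57]
force: [0.6, 0.5, 0.4]
width: 0.0877
gripper_force: 0.0
t: 33.8
eef_pos: [0.5069, 0.3998, 0.2063]
ee_rot: [-3.141, 0.001, -1.568]
force: [0.8, 0.7, 0.2]
width: 0.0878
gripper_force: 0.0
mill_mid top 0.97 [-0.138 -0.363]
mill_mid top 0.84 [-0.22  -0.358]
mill_mid top 0.6 [-0.002  0.136]
mill_mid scene 0.64 [-0.208 -0.371]
mill_mid scene 0.62 [-0.002  0.135]
mill_mid scene 0.58 [-0.12 -0.38]
jar_mid top 0.73 [0.002 0.044]
jar_mid top 0.35 [-0.184 -0.235]
jar_mid top 0.18 [-0.182 -0.065]
jar_mid scene 0.68 [-0.001  0.05 ]
tin_mid top 0.73 [ 0.001 -0.044]
tin_mid scene 0.75 [ 0.002 -0.041]
candle_mid top 0.75 [-0.01  -0.131]
candle_mid scene 0.88 [-0.005 -0.127]
sanitiser top 0.85 [-0.004 -0.251]
sanitiser top 0.72 [0.017 0.147]
sanitiser scene 0.66 [ 0.002 -0.257]
```

View pics/p6c.png

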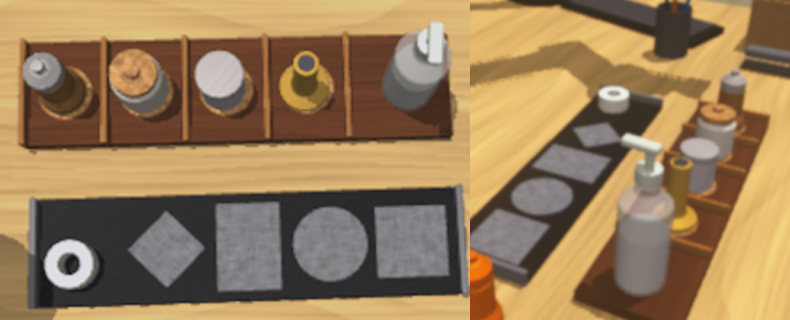

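The picture shows all four upright on their corks. The candle's foot is centred at full-frame (253,127) and its cork at (253,126). The sanitiser has not moved.

```bash
python3 -c "
from station import *
print(job_done())"
```

```text
the job is handed in; nothing more can be done
None
```

I handed the job in at about 34 s: candlestick, tin, jar and mill stand upright on their corks, right to left in the mirrored order, and the sanitiser is where it was; no verdict was returned.

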